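Rebuild a splined drive hub

ROBOT

A 6-joint arm with a two-finger parallel gripper is mounted at the origin on a cart in front of the work surface, level with it; the furniture and walls round the work are solid. World frame = base frame: x ahead of the robot, y to its left, z up, the work surface at z = 0. Lengths are in m, angles in rad, forces in N, time in s.
With the tool pointing down it reaches from about 0.4 to 0.925 m from the base axis. Payload 3.4 kg.
Tool frame: the origin (TCP) lies midway between the tips of the shut fingers; the grasp point (between the pads) lies 19 mm behind it; z points along the fingers, y is the line along which they close (so a half turn about z gives the same grasp; the last joint's range is limited). The gripper opens to 85 mm and grips with 20 to 120 N. Pads are 22 mm wide; open, the fingers measure 114 mm over their backs; the gripper's body (76 mm by 85 mm) begins 54 mm behind the grasp point. The pads swing forward as they close: fully open they stand 13 mm farther back than shut.
Start: joints at [-1.375, 0.307, 1.506, -0, 1.328, -0.073], TCP at [0.153, -0.554, 0.231] pointing down, gripper open.
Joint ranges: [-3.12, 3.12], [-1.05, 2.28], [0.14, 2.33], [-1.42, 4.57], [0.1, 2.73], [-2.68, 2.68]. Speed limits (rad/s): [2.57, 2.57, 3.14, 3.14, 3.14, 3.14].

INTERFACE

Orientations are given as a unit quaternion [w, x, y, z].
In Python, from cell import env gives the robot as it stands.
- The arm moves only by the tool play_rows, never from a script. Its argument "series" is a list of rows, each an object of numbers: "tx", "ty", "tz": the shift along the tool's x, y, z in cm; "rx", "ry", "rz": the turn, a rotation vector about the tool's x, y, z in degrees; "fingers": the opening, from 0 (shut) to 1 (fully open). In form: [{"tx": .., "ty": .., "tz": .., "rx": .., "ry": .., "rz": .., "fingers": ..}, ...]. A call has 1 to 20 rows; each row is the pose to reach, as a shift and turn from the pose commanded when the call began, along the tool's axes at that moment; what a row does not reach only later rows make up. A row lasts 1/8 s, in which the tool goes at most 62.5 mm and 10.7 degrees, less where a joint would pass 70% of its speed; a pose out of reach is approached as far as the arm can. A call with a gripper value outside its range is refused whole. The fingers move at their own pace and stop on an object; "squeeze" is the grip in N (left out, the last holds). Time passes only in rows, so rows that repeat a pose let the fingers close. It gives the time, the measured TCP pose, the force, the opening and the grip force at its end, in the units of the state.
- env.get_obs(): the state, without advancing time (a new reading comes with each control period).
- env.capture(name): name is "scene" or "top" or "wrist"; returns a dict with "pixels" (420x560x3 uint8, blue, green, red), "camera_matrix" (3x3 intrinsics, pixels), "xyz" and "attitude" of the camera in the world. Camera axes: x right, y up, looking along -z (the intrinsics and any distortion apply to the point x, -y, -z); pixel columns grow to the right and rows downward; lengths in m; the calibration is good to about 2 mm. A picture is of the moment at which its call begins. There is no depth.
- env.finish_job(): hands the job in; it is judged then, once.
The state is a dict: "time": time; "qpos": joint angles; "qd": joint speeds; "joint_efforts": joint torques, N m; "tcp_pos": TCP position; "orientation": TCP orientation; "contact_force": force on the tool from outside, world axes, zero at the start; "moment": the same for the moment, N m; "opening": opening from 0.0 (shut) to 1.0 (fully open); "grasp_force": force on a finger pad.
Only numpy, scipy, OpenCV 4.12 (cv2) and the standard library are available. Lean on these libraries where they do the work, as an engineer would, in place of code of your own. Each camera call takes 0.05 s, during which the arm holds its last target. There are 200 camera calls.

TASK

Rebuild the drive hub that stands on the bench: slide the large steel sprocket onto its splines first, then the small brass sprocket, each boss side up and turned so that its wide slot finds the wide master spline and it goes fully home. Then put the blue hexagonal collar on top, turned so that its two notches drop over the two dogs of the brass sprocket and it sits flush. Leave the spray can, paint tin, pipe tee and wooden clothes peg where they are.

Things in the scene. Friction and masses are not known exactly. Their poses are not given: they have to be found in the camera images.
- hub_seat (a point): Fixed upright hub: grey base plate 96 mm across, 6 mm high; dark shoulder 60 mm across, its top 14 mm over the bench. Point: on the axis at the shoulder's top, z up, x to the master spline (16 mm wide, yellow marks). Two narrow splines, 6 mm wide, at 120 and 240 deg. Splines rise 34 mm above this point and reach 18 mm from the axis.
- hub_tip (a point): Tip of the hub's aluminium core, on the axis, 52 mm above hub_seat. The core is 26.4 mm across up to 46 mm above hub_seat, then a cone to 15 mm across here. Between the splines' tops and the cone 12 mm of plain core centre a part, which can be turned there until it drops.
- big_sprocket_mid (a point): Loose steel sprocket, about 0.25 kg, boss up, 20 mm high; point on its axis 10 mm above its underside, z up, x to the wide slot (yellow marks). Toothed plate 86 mm across, 5 mm thick; above it a hexagonal boss 50 mm across flats, the flats facing 0, 60, 120.. deg from x: grip there. Home: underside on the shoulder, point 10 mm above hub_seat, x along the hub's x.
- big_sprocket_bore (a point): Centre of the steel sprocket's bore at the top of its boss, 20 mm above its underside. Bore 29.4 mm across with three slots that reach 19.8 mm from the axis, through the full height: wide slot 19 mm at 0 deg (x), narrow slots 9 mm at 120 and 240 deg, so 1.5 mm play each side of the splines. The brass sprocket's bore is the same.
- small_sprocket_mid (a point): Loose brass sprocket, about 0.18 kg, boss up; point on its axis 10 mm above its underside, z up, x to the wide slot (red mark). Plate 70 mm across, 5 mm thick; hexagonal boss, its flats and bore as on the steel one, boss top 20 mm up. On it two dogs at 0 and 180 deg, 8 mm wide, 6 mm high, 16.5 to 24 mm from the axis. Home: on the steel boss, point 30 mm above hub_seat.
- collar_mid (a point): Loose blue hexagonal collar, about 0.12 kg, 50 mm across flats (at 0, 60.. deg from x), 18 mm high, round bore 29.4 mm. Point on its axis 9 mm above its underside, z up. Notches 12 mm wide, 8 mm high, through the wall at the underside at 0 and 180 deg (x axis; yellow lines on top); fits either way round. Home: on the brass boss, dogs in notches, point 49 mm above hub_seat.
- aerosol: Bystander: standing spray can, dark blue over white, 52 mm across, 161 mm high; origin at the centre of its underside.
- tin: Bystander: red and grey paint tin, 77 mm across, 76 mm high; origin at the centre of its underside.
- tee: Bystander: lying brass pipe tee, 44 x 64 x 27 mm high; origin at the centre of its underside.
- peg: Bystander: wooden clothes peg lying on the bench between two of the parts' places, 15 mm (x) by 72 mm (y), 12 mm high; origin at the centre of its underside.
Things that resemble listed ones, but are neither listed nor needed, are in the scene too. What is shaped like the part that bears big_sprocket_mid but black or pink is not meant.

How it is judged:
On the way, in this order (a step that is already met when the one before it is completed fails the run):
1. the large sprocket is fully home on the splines (z of big_sprocket_mid in the frame of hub_seat between 0.006 and 0.013 m and horizontal distance between big_sprocket_mid and hub_seat below 0.004 m and angle between big_sprocket_mid's own z axis and vertical below 0.06 rad and angle between the x axis of big_sprocket_mid and the x axis of hub_seat, either way round below 0.18 rad), for 0.2 s.
2. then the small sprocket is fully home above it (all of step 1 and z of small_sprocket_mid in the frame of hub_seat between 0.026 and 0.033 m and horizontal distance between small_sprocket_mid and hub_seat below 0.004 m and angle between small_sprocket_mid's own z axis and vertical below 0.06 rad and angle between the x axis of small_sprocket_mid and the x axis of hub_seat, either way round below 0.18 rad), for 0.2 s.
3. then the collar sits flush on the small sprocket, over its dogs (all of step 2 and z of collar_mid in the frame of hub_seat between 0.045 and 0.052 m and horizontal distance between collar_mid and hub_seat below 0.004 m and angle between collar_mid's own z axis and vertical below 0.06 rad and angle between the x axis of collar_mid and the x axis of small_sprocket_mid, either way round below 0.18 rad), for 0.2 s.
At the end, for the whole second after the job is handed in: Steel and brass sprocket and collar: centres 10, 30, 49 mm above hub_seat (+3/-4 mm), within 4 mm of the axis, level within 0.06 rad, sprockets' x along the hub's and collar's along the brass one's within 0.18 rad (either way); bystanders within 0.1 rad of upright, 20 mm of their places (all of step 3 and distance of each of aerosol, tin, tee, peg from where it was at the start of the episode below 0.02 m and angle between each of aerosol, tin, tee, peg's own z axis and vertical below 0.1 rad); the robot touches nothing.
It fails at once if a bystander is moved by more than 20 mm or tipped (distance of any of aerosol, tin, tee, peg from where it was at the start of the episode above 0.02 m or angle between any of aerosol, tin, tee, peg's own z axis and vertical above 0.2 rad).
It also fails if it takes over 67 s, if anything falls off the work surface, if the arm or the gripper's body presses on something with over 40 N, if the wrist force passes 120 N, or if a joint passes its speed limit or range.

## Working session

There is one attempt and no reset: what is moved stays moved. The work goes in short steps, Python scripts to look and compute and a tool call to move; the robot and the scene stay as the last step left them, time stands still between calls to the robot, and variables do not carry over. Pictures are saved under pics/ and viewed, at most 10 in all, crops included, and the job is handed in when it is done.

Besides the shell and the picture viewer there is one more tool, called after ">>>" as name([rows], argument=value, ...), one row to a line, values as JSON. play_rows: Moves the arm, as the interface text tells. Its arguments: {"type":"object","properties":{"series":{"type":"array","items":{"type":"object","properties":{"tx":{"type":"number"},"ty":{"type":"number"},"tz":{"type":"number"},"rx":{"type":"number"},"ry":{"type":"number"},"rz":{"type":"number"},"fingers":{"type":"number"}}}},"squeeze":{"type":"number"}},"required":["series"]}

```bash
ls; mkdir -p pics; cat > h.py <<'E'
import numpy as np, cv2
from scipy.spatial.transform import Rotation as R
from cell import env
def rot(q): return R.from_quat([q[1],q[2],q[3],q[0]]).as_matrix()
def grab(n,f):
    c=env.capture(n); cv2.imwrite(f'pics/{f}.png',c['pixels'])
    np.savez(f'pics/{f}.npz',K=c['camera_matrix'],p=c['xyz'],A=rot(c['attitude']) if np.size(c['attitude'])==4 else c['attitude'],**({'d':c['distortion']} if 'distortion' in c else {}))
    return c
def ray(f,u,v):
    z=np.load(f'pics/{f}.npz'); d=np.linalg.inv(z['K'])@[u,v,1]; return z['p'],z['A']@(d*[1,-1,-1])
def onz(f,u,v,h):
    p,d=ray(f,u,v); return p+d*(h-p[2])/d[2]
def proj(f,P):
    z=np.load(f'pics/{f}.npz'); c=z['A'].T@(np.array(P)-z['p']); q=z['K']@(c*[1,-1,-1]); return q[:2]/q[2]
def tri(*o):
    A=np.zeros((3,3));b=np.zeros(3)
    for f,u,v in o:
        p,d=ray(f,u,v); d=d/np.linalg.norm(d); M=np.eye(3)-np.outer(d,d); A+=M;b+=M@p
    return np.linalg.solve(A,b)
E
python3 - <<'E'
from h import *
a=grab('scene','s0');grab('top','t0');grab('wrist','w0')
print({k:(v if k!='pixels' else 0) for k,v in a.items()})
for f in('s0','t0','w0'):
    z=np.load(f'pics/{f}.npz');print(f,z['p'],z['A'],z['K'])
print(env.get_obs())
im=np.hstack([cv2.imread(f'pics/{f}.png') for f in('t0',)])
cv2.imwrite('pics/t0b.png',cv2.resize(im,(800,600),interpolation=cv2.INTER_CUBIC))
E
```

```text
pics
{'pixels': 0, 'camera_matrix': array([[476.89767927,   0.        , 280.67860128],
       [  0.        , 476.89767927, 202.35176924],
       [  0.        ,   0.        ,   1.        ]]), 'xyz': array([-0.43655135, -0.50677122,  0.57530752]), 'attitude': array([ 0.73629578,  0.47863397, -0.25575453, -0.40418767])}
s0 [-0.43655135 -0.50677122  0.57530752] [[ 0.5424439   0.35037773 -0.76353786]
 [-0.84002896  0.21508371 -0.49808668]
 [-0.01029392  0.911578    0.41099829]] [[476.89767927   0.         280.67860128]
 [  0.         476.89767927 202.35176924]
 [  0.           0.           1.        ]]
t0 [-0.43846477 -0.11469431  1.27734371] [[ 0.23204009  0.75470337 -0.61366132]
 [-0.97266842  0.18559053 -0.13954321]
 [ 0.008576    0.6292686   0.77714058]] [[510.84822742   0.         285.37722302]
 [  0.         510.84822742 208.00351073]
 [  0.           0.           1.        ]]
w0 [ 0.22623846 -0.53341112  0.37357108] [[ 0.26522298  0.92050691  0.28692124]
 [-0.96418602  0.25365323  0.07749421]
 [-0.00144455 -0.29719869  0.95481456]] [[321.85863326   0.         282.45719718]
 [  0.         321.85863326 205.09516698]
 [  0.           0.           1.        ]]
{'time': 0.15, 'qpos': array([-1.37447546e+00,  3.07439792e-01,  1.50731190e+00,  2.22165259e-06,
        1.32842503e+00, -7.34809720e-02]), 'qd': array([-0.00075914, -0.00201725, -0.00365268, -0.00092701,  0.00152145,
        0.00138599]), 'joint_efforts': array([ 1.20466317e-03, -4.57975924e+01, -2.52219290e+01, -1.12549308e-04,
        8.49558797e-03, -4.73026844e-06]), 'tcp_pos': array([ 0.15314979, -0.55370603,  0.23059371]), 'orientation': array([-7.90607482e-04,  9.90914387e-01,  1.34491825e-01, -4.75400407e-05]), 'contact_force': array([0.3968433 , 0.33056408, 0.35685384]), 'moment': array([-0.00453067, -0.01418726,  0.01992876]), 'grasp_force': 0.0, 'opening': 0.9994606162943447}
```

View pics/t0b.png

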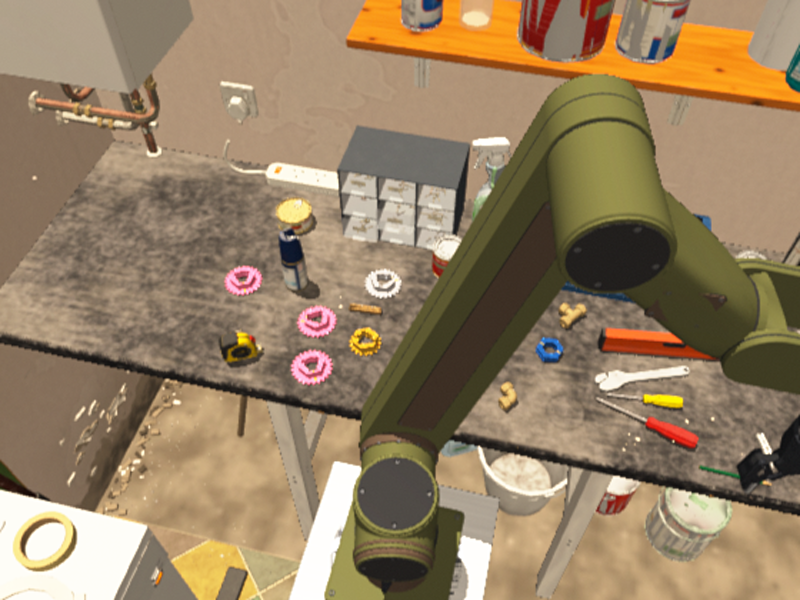

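View pics/s0.png

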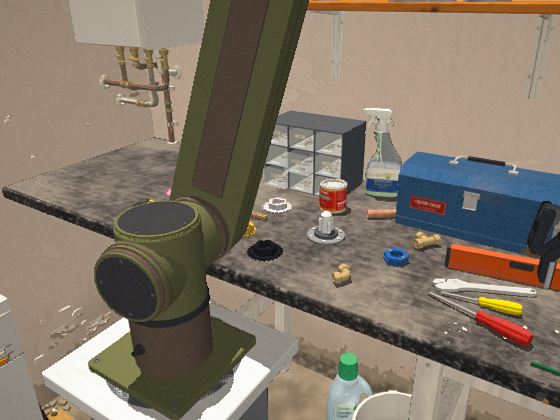

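Top view: the white/steel sprocket is at t0b (383,283), with brass at (365,342), collar (550,349) and peg (366,309). Look-alikes are the three pink sprockets at (243,280), (317,321) and (311,367). In the scene view the black one is at (264,250), the hub at (326,235), the tin at (333,195), and an elbow and tee at (342,275) and (426,241).

```bash
python3 - <<'E'
from h import *
k=.7
for n,u,v in(('steel',383,283),('brass',365,342),('collar',550,349),('peg',366,309),('can',297,287),('tee',570,316),('elbow',508,396),('tin',445,272)):
    print(n,onz('t0',u*k,v*k,.01).round(3))
for n,u,v in(('steel',278,205),('brass',250,228),('collar',397,257),('black',264,250),('hub',326,237),('tin',333,210),('tee',426,243),('elbow',342,275)):
    print(n,onz('s0',u,v,.01).round(3))
z=np.load('pics/w0.npz');o=env.get_obs();T=rot(o['orientation'])
print('tool',T.round(3)); print('cam in tool',T.T@(z['p']-o['tcp_pos']),(T.T@z['A']).round(3))
E
```

```text
steel [0.589 0.177 0.01 ]
brass [0.421 0.173 0.01 ]
collar [ 0.497 -0.213  0.01 ]
peg [0.508 0.194 0.01 ]
can [0.531 0.362 0.01 ]
tee [ 0.596 -0.245  0.01 ]
elbow [ 0.361 -0.143  0.01 ]
tin [0.655 0.047 0.01 ]
steel [0.594 0.175 0.01 ]
brass [0.437 0.158 0.01 ]
collar [ 0.497 -0.214  0.01 ]
black [0.363 0.063 0.01 ]
hub [ 0.497 -0.031  0.01 ]
tin [0.646 0.026 0.01 ]
tee [ 0.597 -0.25   0.01 ]
elbow [ 0.363 -0.14   0.01 ]
tool [[ 0.964  0.267 -0.   ]
 [ 0.267 -0.964  0.002]
 [ 0.    -0.002 -1.   ]]
cam in tool [ 0.07587094 -0.00030552 -0.14296809] [[-0.001  0.955  0.297]
 [ 1.     0.001  0.   ]
 [-0.     0.297 -0.955]]
```

>>> play_rows([
  {"tx": 48,"ty": -43.2,"tz": -2,"fingers": 1},
  {"tx": 48,"ty": -43.2,"tz": -2,"fingers": 1},
  {"tx": 48,"ty": -43.2,"tz": -2,"fingers": 1},
  {"tx": 48,"ty": -43.2,"tz": -2,"fingers": 1},
  {"tx": 48,"ty": -43.2,"tz": -2,"fingers": 1},
  {"tx": 48,"ty": -43.2,"tz": -2,"fingers": 1},
  {"tx": 48,"ty": -43.2,"tz": -2,"fingers": 1},
  {"tx": 48,"ty": -43.2,"tz": -2,"fingers": 1},
  {"tx": 48,"ty": -43.2,"tz": -2,"fingers": 1},
  {"tx": 48,"ty": -43.2,"tz": -2,"fingers": 1},
  {"tx": 48,"ty": -43.2,"tz": -2,"fingers": 1},
  {"tx": 48,"ty": -43.2,"tz": -2,"fingers": 1},
  {"tx": 48,"ty": -43.2,"tz": -2,"fingers": 1},
  {"tx": 48,"ty": -43.2,"tz": -2,"fingers": 1},
])

```text
$.series[0]: bad value
```

```bash
python3 - <<'E'
from h import *
grab('wrist','w1');grab('scene','s1');grab('top','t1')
cv2.imwrite('pics/w1b.png',cv2.resize(cv2.imread('pics/w1.png'),(800,600),interpolation=cv2.INTER_CUBIC))
o=env.get_obs();print(o['time'],o['tcp_pos'],o['qpos'])
for n,P in dict(steel=[.59,.176,.01],brass=[.43,.165,.01],collar=[.497,-.213,.01],hub=[.497,-.031,.014]).items():print(n,proj('w1',P),proj('t1',P))
E
```

```text
0.3 [ 0.15319303 -0.55395978  0.23094664] [-1.37448813e+00  3.07117907e-01  1.50686561e+00  2.71542879e-06
  1.32839436e+00 -7.34701575e-02]
steel [-724.12390296 -862.65790119] [268.42514078 197.93938081]
brass [-567.11822589 -443.78918102] [258.66798345 237.58638976]
collar [ -28.99299798 -371.87104477] [385.15550744 244.28477915]
hub [-302.82913493 -481.43636069] [326.05653202 231.94076307]
```

View pics/w1b.png

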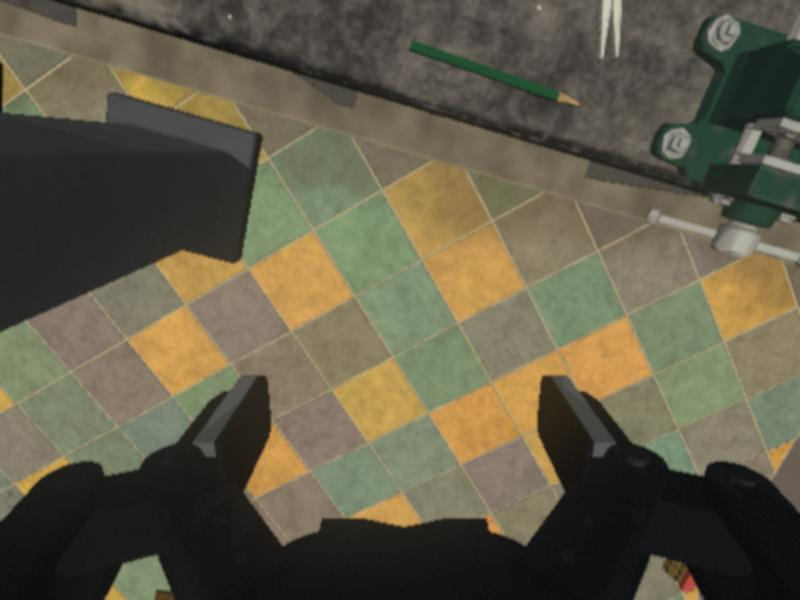

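The move call was refused, so no motion happened. This wrist view shows only the start place: bench edge, a pencil, a vise and the floor. I'll retry with all the fields given.

>>> play_rows([
  {"tx": 43,"ty": -44.5,"tz": -2,"rx": 0,"ry": 0,"rz": 0,"fingers": 1.0},
  {"tx": 43,"ty": -44.5,"tz": -2,"rx": 0,"ry": 0,"rz": 0,"fingers": 1.0},
  {"tx": 43,"ty": -44.5,"tz": -2,"rx": 0,"ry": 0,"rz": 0,"fingers": 1.0},
  {"tx": 43,"ty": -44.5,"tz": -2,"rx": 0,"ry": 0,"rz": 0,"fingers": 1.0},
  {"tx": 43,"ty": -44.5,"tz": -2,"rx": 0,"ry": 0,"rz": 0,"fingers": 1.0},
  {"tx": 43,"ty": -44.5,"tz": -2,"rx": 0,"ry": 0,"rz": 0,"fingers": 1.0},
  {"tx": 43,"ty": -44.5,"tz": -2,"rx": 0,"ry": 0,"rz": 0,"fingers": 1.0},
  {"tx": 43,"ty": -44.5,"tz": -2,"rx": 0,"ry": 0,"rz": 0,"fingers": 1.0},
  {"tx": 43,"ty": -44.5,"tz": -2,"rx": 0,"ry": 0,"rz": 0,"fingers": 1.0},
  {"tx": 43,"ty": -44.5,"tz": -2,"rx": 0,"ry": 0,"rz": 0,"fingers": 1.0},
  {"tx": 43,"ty": -44.5,"tz": -2,"rx": 0,"ry": 0,"rz": 0,"fingers": 1.0},
  {"tx": 43,"ty": -44.5,"tz": -2,"rx": 0,"ry": 0,"rz": 0,"fingers": 1.0},
  {"tx": 43,"ty": -44.5,"tz": -2,"rx": 0,"ry": 0,"rz": 0,"fingers": 1.0},
])

```text
time: 1.92
tcp_pos: [0.4483, -0.0118, 0.2512]
orientation: [0.0, 0.991, 0.134, -0.0]
contact_force: [-0.6, -1.0, 0.6]
opening: 0.999
grasp_force: 0.0
```

```bash
python3 - <<'E'
from h import *
grab('wrist','w1');grab('scene','s1');grab('top','t1')
o=env.get_obs();print(o['time'],o['tcp_pos'],o['qpos'])
im=cv2.imread('pics/w1.png')
cv2.imwrite('pics/w1b.png',cv2.resize(im,(800,600),interpolation=cv2.INTER_CUBIC))
for n,P in dict(steel=[.59,.176,.01],brass=[.43,.165,.01],collar=[.497,-.213,.01],hub=[.497,-.031,.014]).items():print(n,proj('w1',P)/.7,proj('t1',P))
E
```

```text
2.075 [ 0.44859132 -0.01188843  0.2513237 ] [-1.20548176e-01  1.11609261e-01  1.71791746e+00 -1.56519097e-04
  1.31215943e+00  1.18289755e+00]
steel [205.54128709  -9.60492606] [268.42514078 197.93938081]
brass [191.79787497 208.94897702] [258.66798345 237.58638976]
collar [646.77915405 250.38846588] [385.15550744 244.28477915]
hub [442.28056457 193.39512253] [326.05653202 231.94076307]
```

View pics/w1b.png

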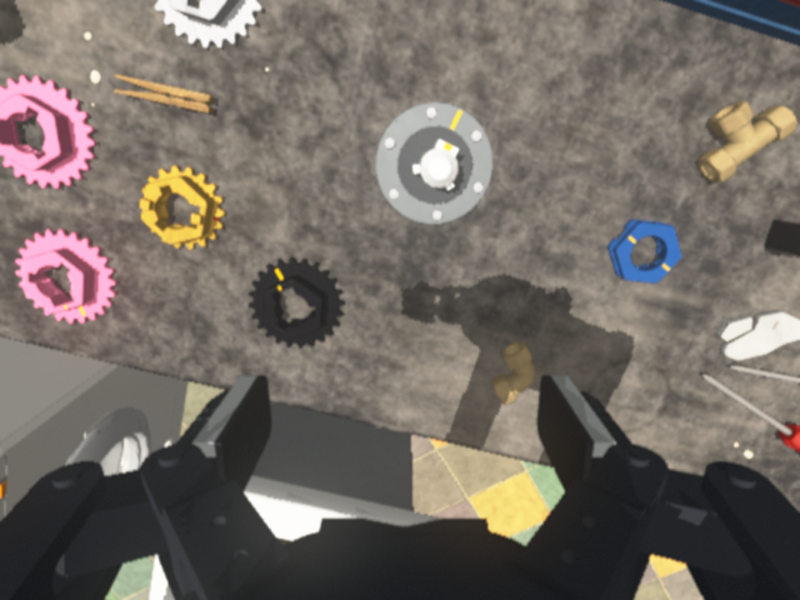

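The wrist view shows the hub's base plate centred at about (435,163), with its yellow mark running from (447,147) to (459,112). Brass is at (180,208), steel at (208,8), collar (646,251), peg (165,95) and tee (745,140). Look-alikes are pink at (42,132) and (65,277), black (297,302) and elbow (515,372). I choose the steel/white sprocket. Next I hover over the hub.

```bash
cat >> h.py <<'E'
def delta(xyz):
    o=env.get_obs(); T=rot(o['orientation']); print('t',o['time'],'yaw',np.degrees(np.arctan2(T[1,0],T[0,0])).round(2),'tcp',o['tcp_pos'].round(4),'delta cm',(100*T.T@(np.array(xyz)-o['tcp_pos'])).round(2))
E
python3 - <<'E'
from h import *
h=onz('w1',435*.7,163*.7,.006);print(h, onz('w1',438*.7,167*.7,.066),onz('w1',459*.7,112*.7,.006))
delta([h[0],h[1],.15])
for n,u,v in (('brass',180,208),('steel',208,6),('collar',648,250)): print(n,onz('w1',u*.7,v*.7,.015))
E
```

```text
[ 0.51814826 -0.01914786  0.006     ] [ 0.516669   -0.01761416  0.066     ] [ 0.56022693 -0.02643314  0.006     ]
t 2.075 yaw 15.32 tcp [ 0.4486 -0.0119  0.2513] delta cm [ 6.52  2.54 10.13]
brass [0.42942224 0.17235573 0.015     ]
steel [0.57978898 0.17073652 0.015     ]
collar [ 0.49789576 -0.2109681   0.015     ]
```

>>> play_rows([
  {"tx": 6.5,"ty": 2.5,"tz": 10,"rx": 0,"ry": 0,"rz": 0,"fingers": 1.0},
  {"tx": 6.5,"ty": 2.5,"tz": 10,"rx": 0,"ry": 0,"rz": 0,"fingers": 1.0},
  {"tx": 6.5,"ty": 2.5,"tz": 10,"rx": 0,"ry": 0,"rz": 0,"fingers": 1.0},
  {"tx": 6.5,"ty": 2.5,"tz": 10,"rx": 0,"ry": 0,"rz": 0,"fingers": 1.0},
])

```text
time: 2.58
tcp_pos: [0.5178, -0.0181, 0.1514]
orientation: [-0.0, 0.991, 0.134, -0.001]
contact_force: [0.5, -0.3, -0.2]
opening: 1.005
grasp_force: 0.0
```

```bash
python3 - <<'E'
from h import *
grab('wrist','wh')
delta([.587,.174,.15])
E
```

```text
t 2.625 yaw 15.4 tcp [ 0.5182 -0.018   0.1524] delta cm [ 11.74 -16.68   0.25]
```

>>> play_rows([
  {"tx": 11.7,"ty": -16.7,"tz": 0,"rx": 0,"ry": 0,"rz": 0,"fingers": 1.0},
  {"tx": 11.7,"ty": -16.7,"tz": 0,"rx": 0,"ry": 0,"rz": 0,"fingers": 1.0},
  {"tx": 11.7,"ty": -16.7,"tz": 0,"rx": 0,"ry": 0,"rz": 0,"fingers": 1.0},
  {"tx": 11.7,"ty": -16.7,"tz": 0,"rx": 0,"ry": 0,"rz": 0,"fingers": 1.0},
  {"tx": 11.7,"ty": -16.7,"tz": 0,"rx": 0,"ry": 0,"rz": 0,"fingers": 1.0},
])

```text
time: 3.25
tcp_pos: [0.5866, 0.1753, 0.1531]
orientation: [0.0, 0.991, 0.136, 0.001]
contact_force: [-0.9, 0.2, 0.4]
opening: 0.997
grasp_force: 0.0
```

```bash
python3 - <<'E'
from h import *
grab('wrist','ws')
delta([.587,.174,.15])
a=cv2.imread('pics/wh.png')[110:310,180:380];b=cv2.imread('pics/ws.png')[110:310,180:380]
cv2.imwrite('pics/hs.png',cv2.resize(np.hstack([a,b]),(800,400),interpolation=cv2.INTER_CUBIC))
E
```

```text
t 3.3 yaw 15.5 tcp [0.586  0.174  0.1527] delta cm [0.09 0.03 0.27]
```

View pics/hs.png

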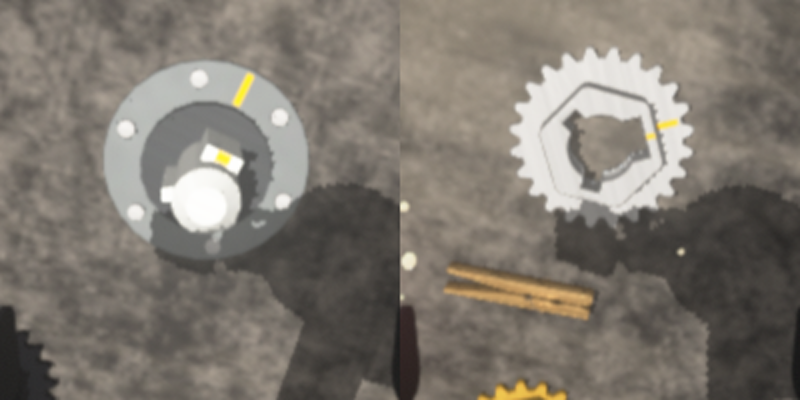

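Left crop (hub): plate centre (206,160), tip (207,201), mark from (250,75) to (237,104). Right crop (steel, silver with yellow marks): boss centre about (601,145), hex corners at (585,83), (648,98), (662,162), (617,207), (555,193) and (541,132), marks at (669,125) and (650,137). It's the correct one, not a pink or black one.

```bash
python3 - <<'E'
from h import *
P=lambda f,u,v,z,o=0: onz(f,180+(u-o)/2,110+v/2,z)
an=lambda d: np.degrees(np.arctan2(d[1],d[0])).round(1)
b=[P('wh',*q,.006) for q in((104,160),(308,160),(206,60))]
hc=(b[0]+b[1])/2; print('base',hc,np.linalg.norm(b[0]-b[1]), 'top->c', np.linalg.norm(b[2]-hc))
tip=P('wh',207,201,.066);print('tip',tip)
print('ang',an(P('wh',250,75,.006)-hc),an(P('wh',237,104,.006)-hc),an(P('wh',224,159,.048)-tip))
print('tri tip', tri(('wh',180+207/2,110+201/2),('w1',438*.7,167*.7)))
c=np.array([P('ws',*q,.02,400) for q in((585,83),(648,98),(662,162),(617,207),(555,193),(541,132))])
sc=c.mean(0);print('steel',sc,[np.linalg.norm(x-sc).round(4) for x in c],[an(x-sc) for x in c])
e=[P('ws',*q,.0025,400) for q in((511,137),(693,137),(602,47),(602,227))];print('plate',np.mean(e,0),np.linalg.norm(e[0]-e[1]),np.linalg.norm(e[2]-e[3]))
print('mark',an(P('ws',677,123,.005,400)-sc),an(P('ws',660,128,.005,400)-sc),an(P('ws',650,137,.02,400)-sc))
E
```

```text
base [ 0.51832238 -0.01817434  0.006     ] 0.09437831656275349 top->c 0.045590222357317654
tip [ 0.51830127 -0.01847401  0.066     ]
ang -11.3 -12.9 -15.1
tri tip [ 0.51660669 -0.01849547  0.06069858]
steel [0.5959799  0.17964998 0.02      ] [np.float64(0.0288), np.float64(0.0295), np.float64(0.0278), np.float64(0.0288), np.float64(0.0298), np.float64(0.0272)] [np.float64(29.4), np.float64(-27.6), np.float64(-88.9), np.float64(-150.3), np.float64(151.1), np.float64(91.3)]
plate [0.59571294 0.17930755 0.0025    ] 0.0847966765635781 0.0857406877405498
mark -62.1 -63.3 -62.8
```

>>> play_rows([
  {"tx": 1.1,"ty": -0.25,"tz": 0,"rx": 0,"ry": 0,"rz": -10,"fingers": 1.0},
  {"tx": 1.1,"ty": -0.25,"tz": 0,"rx": 0,"ry": 0,"rz": -15,"fingers": 1.0},
  {"tx": 1.1,"ty": -0.25,"tz": 0,"rx": 0,"ry": 0,"rz": -15,"fingers": 1.0},
  {"tx": 1.1,"ty": -0.25,"tz": 0,"rx": 0,"ry": 0,"rz": -15,"fingers": 1.0},
])

```text
time: 3.8
tcp_pos: [0.5961, 0.1786, 0.1517]
orientation: [0.0, 0.965, 0.261, -0.0]
contact_force: [1.2, 0.4, 0.0]
opening: 0.999
grasp_force: 0.0
```

```bash
cat >> h.py <<'E'
def blobs(f,lo,hi,amin=6,zs=.005):
    im=cv2.imread(f'pics/{f}.png'); m=cv2.inRange(cv2.cvtColor(im,cv2.COLOR_BGR2HSV),lo,hi)
    n,l,s,c=cv2.connectedComponentsWithStats(m)
    for i in range(1,n):
        if s[i,4]>=amin: print(f,c[i].round(1),s[i,4],s[i,2:4],onz(f,*c[i],zs).round(4))
E
python3 - <<'E'
from h import *
grab('wrist','ws2')
Y=(22,120,120),(34,255,255)
blobs('wh',*Y,zs=.006);blobs('ws',*Y);blobs('ws2',*Y)
delta([.5958,.1795,.03])
E
```

```text
wh [86.3 25.8] 10 [4 3] [0.6075 0.1694 0.006 ]
wh [107.6  26.8] 39 [12  6] [0.6113 0.1529 0.006 ]
wh [301.4 154.5] 62 [10 16] [ 0.5543 -0.0254  0.006 ]
wh [291.2 188.7] 25 [7 6] [ 0.5215 -0.0252  0.006 ]
wh [ 62.9 202.3] 289 [57 24] [0.4524 0.1774 0.006 ]
wh [ 53.5 217. ] 511 [55 30] [0.4352 0.1851 0.006 ]
wh [ 94.4 219.1] 17 [7 4] [0.4433 0.1474 0.006 ]
wh [ 49.6 246.1] 480 [57 33] [0.4035 0.1869 0.006 ]
wh [ 96.1 230.1] 22 [6 5] [0.4324 0.1448 0.006 ]
wh [ 71.3 241. ] 46 [9 7] [0.4145 0.1669 0.006 ]
wh [ 96.  240.3] 7 [3 3] [0.4216 0.1438 0.006 ]
wh [ 82.7 253.8] 12 [4 4] [0.4036 0.1551 0.006 ]
wh [456.4 255.8] 14 [6 5] [ 0.4988 -0.201   0.006 ]
wh [148.6 276.4] 15 [4 4] [0.3957 0.0888 0.006 ]
wh [485.4 277.9] 14 [6 5] [ 0.4839 -0.2396  0.006 ]
ws [313.4 171.6] 25 [10  4] [0.6113 0.1527 0.005 ]
ws [304.7 177.6] 7 [4 2] [0.6038 0.1588 0.005 ]
ws [466.4 271.1] 33 [ 9 13] [ 0.5551 -0.0266  0.005 ]
ws [239.  306.1] 21 [8 6] [0.4536 0.1858 0.005 ]
ws [230.3 307.3] 19 [6 5] [0.4498 0.1943 0.005 ]
ws [259.1 310.1] 12 [4 5] [0.4546 0.1643 0.005 ]
ws [265.5 316.2] 16 [6 4] [0.4491 0.1559 0.
[... 378 characters left out ...]
12 [4 4] [0.4086 0.1954 0.005 ]
ws [244.2 343.8] 10 [3 9] [0.4087 0.1694 0.005 ]
ws [220.  344.5] 12 [5 6] [0.4007 0.1947 0.005 ]
ws [  2.5 352.5] 77 [ 7 14] [0.3264 0.4235 0.005 ]
ws [258.9 347.7] 15 [5 4] [0.4079 0.1526 0.005 ]
ws [239.9 354.5] 8 [3 4] [0.3935 0.1707 0.005 ]
ws [256.4 353.1] 13 [6 3] [0.4002 0.1536 0.005 ]
ws2 [314.5 190.1] 28 [10  3] [0.6112 0.1531 0.005 ]
ws2 [306.3 194.6] 7 [4 2] [0.6036 0.1574 0.005 ]
ws2 [198.9 300.9] 7 [3 4] [0.4498 0.1941 0.005 ]
ws2 [231.2 317.6] 8 [4 3] [0.4485 0.1556 0.005 ]
ws2 [225.7 334.4] 7 [3 4] [0.4266 0.1509 0.005 ]
ws2 [ 89.6 414.8] 242 [29 12] [0.2443 0.238  0.005 ]
t 3.85 yaw 30.32 tcp [0.5962 0.1788 0.1516] delta cm [-0.   -0.08 12.16]
```

>>> play_rows([
  {"tx": 0,"ty": -0.1,"tz": 6,"rx": 0,"ry": 0,"rz": 0,"fingers": 1.0},
  {"tx": 0,"ty": -0.1,"tz": 11,"rx": 0,"ry": 0,"rz": 0,"fingers": 1.0},
  {"tx": 0,"ty": -0.1,"tz": 14,"rx": 0,"ry": 0,"rz": 0,"fingers": 0.8},
  {"tx": 0,"ty": -0.1,"tz": 14.7,"rx": 0,"ry": 0,"rz": 0,"fingers": 0.7},
  {"tx": 0,"ty": -0.1,"tz": 14.7,"rx": 0,"ry": 0,"rz": 0,"fingers": 0.5},
  {"tx": 0,"ty": -0.1,"tz": 14.7,"rx": 0,"ry": 0,"rz": 0,"fingers": 0.4},
  {"tx": 0,"ty": -0.1,"tz": 14.7,"rx": 0,"ry": 0,"rz": 0,"fingers": 0.3},
  {"tx": 0,"ty": -0.1,"tz": 14.7,"rx": 0,"ry": 0,"rz": 0,"fingers": 0.3},
  {"tx": 0,"ty": -0.1,"tz": 14.7,"rx": 0,"ry": 0,"rz": 0,"fingers": 0.3},
], squeeze=60)

```text
time: 4.97
tcp_pos: [0.5962, 0.181, 0.0046]
orientation: [0.0, 0.965, 0.263, 0.0]
contact_force: [0.5, -0.2, -2.9]
opening: 0.568
grasp_force: 64.8
```

>>> play_rows([
  {"tx": 0,"ty": 0,"tz": -4,"rx": 0,"ry": 0,"rz": 0,"fingers": 0.3},
  {"tx": 0,"ty": 0,"tz": -9,"rx": 0,"ry": 0,"rz": 0,"fingers": 0.3},
  {"tx": -4,"ty": 3.1,"tz": -12,"rx": 0,"ry": 0,"rz": -8,"fingers": 0.3},
  {"tx": -8,"ty": 6.3,"tz": -13.5,"rx": 0,"ry": 0,"rz": -17,"fingers": 0.3},
  {"tx": -12,"ty": 9.4,"tz": -13.5,"rx": 0,"ry": 0,"rz": -26,"fingers": 0.3},
  {"tx": -16.8,"ty": 13.2,"tz": -13.5,"rx": 0,"ry": 0,"rz": -35,"fingers": 0.3},
  {"tx": -16.8,"ty": 13.2,"tz": -13.5,"rx": 0,"ry": 0,"rz": -44,"fingers": 0.3},
  {"tx": -16.8,"ty": 13.2,"tz": -13.5,"rx": 0,"ry": 0,"rz": -47.7,"fingers": 0.3},
  {"tx": -16.8,"ty": 13.2,"tz": -13.5,"rx": 0,"ry": 0,"rz": -47.7,"fingers": 0.3},
  {"tx": -16.8,"ty": 13.2,"tz": -13.5,"rx": 0,"ry": 0,"rz": -47.7,"fingers": 0.3},
])

```text
time: 6.22
tcp_pos: [0.5181, -0.0179, 0.1393]
orientation: [-0.0, 0.777, 0.63, -0.0]
contact_force: [0.3, 0.3, -2.7]
opening: 0.572
grasp_force: 64.9
```

```bash
python3 - <<'E'
from h import *
grab('wrist','wb')
delta([.5183,-.0183,.15])
im=cv2.imread('pics/wb.png')
cv2.imwrite('pics/wbb.png',cv2.resize(im[110:380,100:460],(800,600),interpolation=cv2.INTER_CUBIC))
E
```

```text
t 6.275 yaw 78.13 tcp [ 0.5181 -0.0178  0.1393] delta cm [-0.04  0.03 -1.07]
```

View pics/wbb.png

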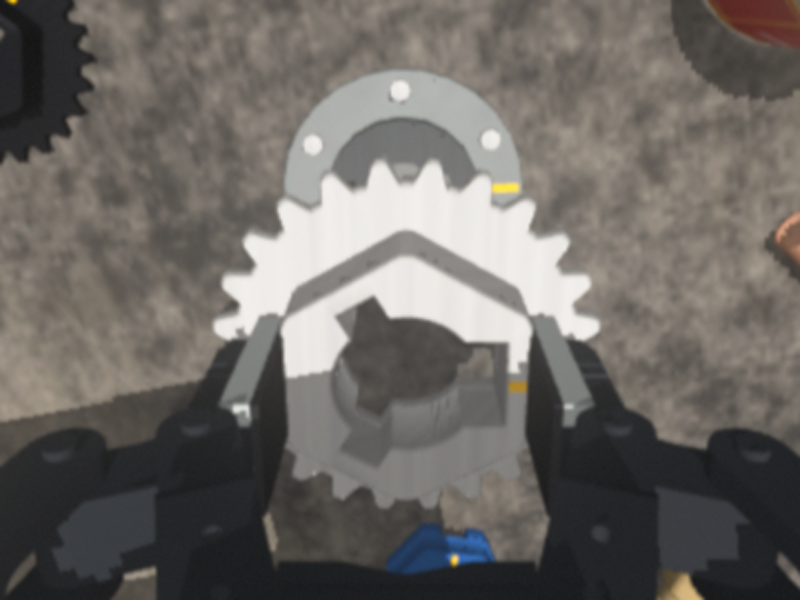

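The held sprocket's wide slot (mark at (518,386)) points right, parallel to the hub's mark at (506,188). The boss corner is at (405,255) and its flats at x of about 284 and 528. The hub plate spans x 285 to 522.

```bash
python3 - <<'E'
from h import *
k=2.2222
P=lambda u,v,z: onz('wb',100+u/k,110+v/k,z)
o=env.get_obs();T=rot(o['orientation']);t=o['tcp_pos']
rel=lambda X:(1000*T.T@(X-t)).round(2)
zt=t[2]-.0045+.02
print('mark rel tool',rel(P(518,386,zt)),'corner',rel(P(405,255,zt)),'flats',rel(P(284,340,zt)),rel(P(528,340,zt)))
hl,hr=P(285,190,.006),P(522,190,.006); print('hub base mid',(hl+hr)/2,np.linalg.norm(hl-hr),'top',P(403,70,.006),'mark',P(506,188,.006), 'markends',P(493,188.5,.006),P(519,187.5,.006))
for d in(0,):
    print(proj('wb',[.5183,-.0183,.066]))
E
```

```text
mark rel tool [ -0.84  22.57 -15.5 ] corner [ 27.49  -0.24 -15.5 ] flats [  9.56 -24.23 -15.5 ] [  9.49  24.08 -15.5 ]
hub base mid [ 0.51686656 -0.01878346  0.006     ] 0.09505494038992432 top [0.5265657  0.02770337 0.006     ] mark [ 0.55722271 -0.02648444  0.006     ] markends [ 0.55209097 -0.02560947  0.006     ] [ 0.56235219 -0.02735903  0.006     ]
[283.16432964 217.11067453]
```

>>> play_rows([
  {"tx": 0,"ty": 0,"tz": 4,"rx": 0,"ry": 0,"rz": -0.7,"fingers": 0.3},
  {"tx": 0,"ty": 0,"tz": 6,"rx": 0,"ry": 0,"rz": -0.7,"fingers": 0.3},
  {"tx": 0,"ty": 0,"tz": 7.2,"rx": 0,"ry": 0,"rz": -0.7,"fingers": 0.3},
  {"tx": 0,"ty": 0,"tz": 8,"rx": 0,"ry": 0,"rz": -0.7,"fingers": 0.3},
  {"tx": 0,"ty": 0,"tz": 8.2,"rx": 0,"ry": 0,"rz": -0.7,"fingers": 0.3},
  {"tx": 0,"ty": 0,"tz": 8.2,"rx": 0,"ry": 0,"rz": -0.7,"fingers": 0.3},
])

```text
time: 7.02
tcp_pos: [0.5183, -0.0181, 0.0576]
orientation: [0.0, 0.772, 0.635, 0.0]
contact_force: [0.5, 0.4, -3.2]
opening: 0.568
grasp_force: 64.9
```

Free on the core. Next it goes down over the splines: TCP 0.0576, home at about 0.0185.

>>> play_rows([
  {"tx": 0,"ty": 0,"tz": 0.8,"rx": 0,"ry": 0,"rz": 0,"fingers": 0.3},
  {"tx": 0,"ty": 0,"tz": 1.3,"rx": 0,"ry": 0,"rz": 0,"fingers": 0.3},
  {"tx": 0,"ty": 0,"tz": 1.3,"rx": 0,"ry": 0,"rz": 0,"fingers": 0.3},
])

```text
time: 7.4
tcp_pos: [0.5179, -0.0181, 0.0438]
orientation: [-0.0, 0.772, 0.635, -0.0]
contact_force: [-1.5, -0.4, -3.9]
opening: 0.566
grasp_force: 64.8
```

>>> play_rows([
  {"tx": 0,"ty": 0,"tz": 1.2,"rx": 0,"ry": 0,"rz": 0,"fingers": 0.3},
  {"tx": 0,"ty": 0,"tz": 2.2,"rx": 0,"ry": 0,"rz": 0,"fingers": 0.3},
  {"tx": 0,"ty": 0,"tz": 2.4,"rx": 0,"ry": 0,"rz": 0,"fingers": 0.3},
  {"tx": 0,"ty": 0,"tz": 2.4,"rx": 0,"ry": 0,"rz": 0,"fingers": 0.3},
])

```text
time: 7.9
tcp_pos: [0.5179, -0.018, 0.0198]
orientation: [-0.0, 0.772, 0.635, -0.0]
contact_force: [-2.2, -1.0, -3.6]
opening: 0.566
grasp_force: 64.8
```

>>> play_rows([
  {"tx": 0,"ty": 0,"tz": 0,"rx": 0,"ry": 0,"rz": 0,"fingers": 0.7},
  {"tx": 0,"ty": 0,"tz": 0,"rx": 0,"ry": 0,"rz": 0,"fingers": 1.0},
  {"tx": 0,"ty": 0,"tz": 0,"rx": 0,"ry": 0,"rz": 0,"fingers": 1.0},
  {"tx": 0,"ty": 0,"tz": -3,"rx": 0,"ry": 0,"rz": 0,"fingers": 1.0},
  {"tx": 0,"ty": 0,"tz": -8,"rx": 0,"ry": 0,"rz": 0,"fingers": 1.0},
  {"tx": 0,"ty": 0,"tz": -13,"rx": 0,"ry": 0,"rz": 0,"fingers": 1.0},
  {"tx": 0,"ty": 0,"tz": -13,"rx": 0,"ry": 0,"rz": 0,"fingers": 1.0},
])

```text
time: 8.78
tcp_pos: [0.5219, -0.0184, 0.155]
orientation: [0.004, 0.772, 0.635, 0.004]
contact_force: [0.2, -0.3, -1.0]
opening: 1.002
grasp_force: 0.0
```

```bash
python3 - <<'E'
from h import *
grab('wrist','wk')
delta([.429,.172,.15])
E
```

```text
t 8.825 yaw 78.86 tcp [ 0.52   -0.0182  0.1527] delta cm [ 16.9 -12.6   0.2]
```

>>> play_rows([
  {"tx": 16.9,"ty": -12.4,"tz": 0,"rx": 0,"ry": 0,"rz": 0,"fingers": 1.0},
  {"tx": 16.9,"ty": -12.4,"tz": 0,"rx": 0,"ry": 0,"rz": 0,"fingers": 1.0},
  {"tx": 16.9,"ty": -12.4,"tz": 0,"rx": 0,"ry": 0,"rz": 0,"fingers": 1.0},
  {"tx": 16.9,"ty": -12.4,"tz": 0,"rx": 0,"ry": 0,"rz": 0,"fingers": 1.0},
  {"tx": 16.9,"ty": -12.4,"tz": 0,"rx": 0,"ry": 0,"rz": 0,"fingers": 1.0},
])

```text
time: 9.45
tcp_pos: [0.4272, 0.1727, 0.149]
orientation: [-0.001, 0.771, 0.636, -0.001]
contact_force: [-0.3, -0.2, -0.5]
opening: 1.003
grasp_force: 0.0
```

```bash
python3 - <<'E'
from h import *
grab('wrist','wbr')
delta([.429,.172,.15])
a=[cv2.imread(f'pics/{f}.png') for f in('wk','wbr','wh')]
q=[cv2.resize(a[0][110:310,180:380],(400,400),interpolation=cv2.INTER_CUBIC)[50:350],cv2.resize(a[1][135:285,180:380],(800,600),interpolation=cv2.INTER_CUBIC)[:,:],None]
c1=cv2.resize(a[1][130:280,200:360],(480,450),interpolation=cv2.INTER_CUBIC)
c0=cv2.resize(a[0][140:290,210:310+16],(320,413),interpolation=cv2.INTER_CUBIC)
c2=cv2.resize(a[2][235:300,435:515],(320,260),interpolation=cv2.INTER_CUBIC)
cv=np.zeros((600,800,3),np.uint8);cv[:450,:480]=c1;cv[:260,480:]=c2
c0=cv2.resize(a[0][140:300,210:360],(320,340),interpolation=cv2.INTER_CUBIC);cv[260:600,480:]=c0
cv2.imwrite('pics/comb.png',cv)
E
```

```text
t 9.5 yaw 78.99 tcp [0.4281 0.1718 0.1492] delta cm [ 0.03  0.08 -0.08]
```

View pics/comb.png

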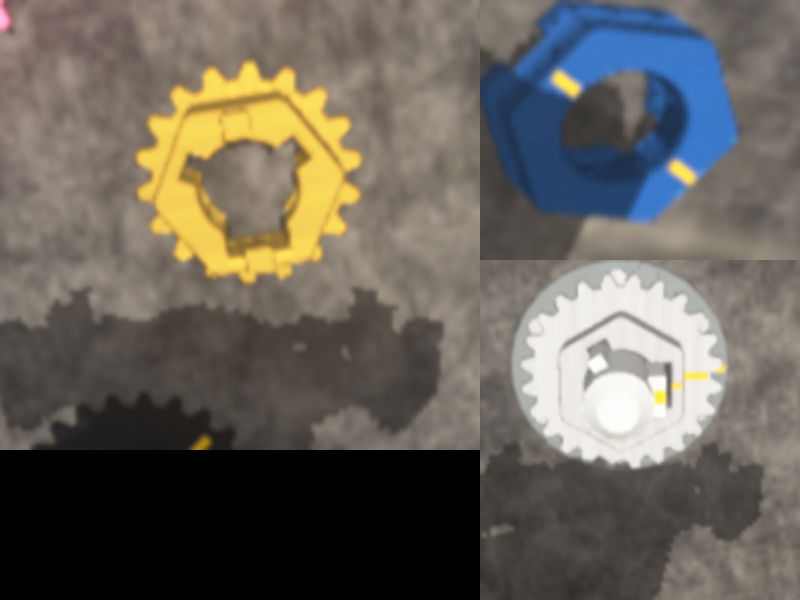

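Brass (left panel): wide slot towards the bottom at (258,240), dogs at (237,122) and (260,262), plate spanning x 136 to 362 and y 60 to 283. Bottom right: steel sits home, its mark (697,376) in line with the hub's. Collar (top right): yellow lines at (567,83) and (682,172).

```bash
python3 - <<'E'
from h import *
P=lambda u,v,z: onz('wbr',200+u/3,130+v/3,z)
an=lambda d: np.degrees(np.arctan2(d[1],d[0])).round(1)
e=[P(*q,.0025) for q in((136,171),(362,171),(249,60),(249,283))];print('plate',np.mean(e,0),np.linalg.norm(e[0]-e[1]),np.linalg.norm(e[2]-e[3]))
d=P(237,122,.026),P(260,262,.026);print('dogs',(d[0]+d[1])/2,np.linalg.norm(d[1]-d[0]),an(d[1]-d[0]))
pc=(np.mean(e,0)+(d[0]+d[1])/2)/2
c=[P(*q,.02) for q in((187,110),(282,95),(345,175),(155,195))];print([(np.linalg.norm((x-pc)[:2]).round(4),an(x-pc)) for x in c])
n=[P(*q,.02) for q in((190,170),(300,152),(258,238))];print('slots',[an(x-pc) for x in n],[np.linalg.norm((x-pc)[:2]).round(4) for x in n])
C=lambda u,v: (435+(u-480)/4,235+v/4)
a,b=[onz('wh',*C(*q),.018) for q in((567,83),(682,172))];print('collar',(a+b)/2,an(b-a),np.linalg.norm(a-b))
K=lambda u,v,z: onz('wk',210+(u-480)/2.1333,140+(v-260)/2.125,z)
print('hub tip',K(617,410,.066),'base l,r',(K(512,370,.006)+K(728,370,.006))/2,'steel bore marks',an(K(697,376,.019)-[.518,-.0185,.019]),an(K(660,397,.048)-K(617,410,.066)))
k=[K(*q,.034) for q in((621,312),(683,346),(560,348),(560,415),(683,415))];print('steel hex', [x.round(4) for x in k])
delta([pc[0],pc[1],.15])
E
```

```text
plate [0.42750419 0.17515845 0.0025    ] 0.06976707568425766 0.07099914048289255
dogs [0.42747154 0.17516527 0.026     ] 0.04197827308643295 -92.0
[(np.float64(0.029), np.float64(116.4)), (np.float64(0.0289), np.float64(60.0)), (np.float64(0.0282), np.float64(-3.0)), (np.float64(0.0275), np.float64(173.4))]
slots [np.float64(151.4), np.float64(25.1), np.float64(-91.0)] [np.float64(0.0179), np.float64(0.0183), np.float64(0.0156)]
collar [ 0.49554059 -0.21132025  0.018     ] -111.5 0.039586607238884366
hub tip [ 0.51646284 -0.01785227  0.066     ] base l,r [ 0.51679134 -0.0191129   0.006     ] steel bore marks -11.4 -13.9
steel hex [array([0.5235, 0.0109, 0.034 ]), array([ 0.5448, -0.0071,  0.034 ]), array([0.4971, 0.0016, 0.034 ]), array([ 0.4908, -0.0256,  0.034 ]), array([ 0.5397, -0.0355,  0.034 ])]
t 9.5 yaw 78.99 tcp [0.4281 0.1718 0.1492] delta cm [ 0.31 -0.13 -0.08]
```

```bash
python3 - <<'E'
from h import *
for u,v in((42,132),(65,277)): print(onz('w1',u*.7,v*.7,.01))
E
```

```text
[0.45907993 0.28683768 0.01      ]
[0.34266991 0.26319259 0.01      ]
```

>>> play_rows([
  {"tx": 0.3,"ty": -0.1,"tz": 0,"rx": 0,"ry": 0,"rz": 10,"fingers": 0.8},
  {"tx": 0.3,"ty": -0.1,"tz": 0,"rx": 0,"ry": 0,"rz": 20,"fingers": 0.8},
  {"tx": 0.3,"ty": -0.1,"tz": 0,"rx": 0,"ry": 0,"rz": 21.5,"fingers": 0.8},
  {"tx": 0.3,"ty": -0.1,"tz": 0,"rx": 0,"ry": 0,"rz": 21.5,"fingers": 0.8},
  {"tx": 0.3,"ty": -0.1,"tz": 0,"rx": 0,"ry": 0,"rz": 21.5,"fingers": 0.8},
])

```text
time: 10.12
tcp_pos: [0.4289, 0.1744, 0.1501]
orientation: [0.0, 0.877, 0.48, -0.0]
contact_force: [-0.2, -0.0, 0.4]
opening: 0.798
grasp_force: 0.0
```

```bash
python3 - <<'E'
from h import *
delta([.4275,.1752,.004])
E
```

```text
t 10.125 yaw 57.41 tcp [0.4289 0.1744 0.1501] delta cm [-1.000e-02 -1.600e-01  1.461e+01]
```

>>> play_rows([
  {"tx": 0,"ty": -0.15,"tz": 6,"rx": 0,"ry": 0,"rz": 0,"fingers": 0.8},
  {"tx": 0,"ty": -0.15,"tz": 11,"rx": 0,"ry": 0,"rz": 0,"fingers": 0.8},
  {"tx": 0,"ty": -0.15,"tz": 14,"rx": 0,"ry": 0,"rz": 0,"fingers": 0.8},
  {"tx": 0,"ty": -0.15,"tz": 14.6,"rx": 0,"ry": 0,"rz": 0,"fingers": 0.7},
  {"tx": 0,"ty": -0.15,"tz": 14.6,"rx": 0,"ry": 0,"rz": 0,"fingers": 0.5},
  {"tx": 0,"ty": -0.15,"tz": 14.6,"rx": 0,"ry": 0,"rz": 0,"fingers": 0.3},
  {"tx": 0,"ty": -0.15,"tz": 14.6,"rx": 0,"ry": 0,"rz": 0,"fingers": 0.3},
  {"tx": 0,"ty": -0.15,"tz": 14.6,"rx": 0,"ry": 0,"rz": 0,"fingers": 0.3},
])

```text
time: 11.12
tcp_pos: [0.4279, 0.1758, 0.005]
orientation: [0.0, 0.877, 0.48, 0.001]
contact_force: [0.7, -0.1, -2.7]
opening: 0.569
grasp_force: 62.6
```

```bash
python3 - <<'E'
from h import *
print(env.get_obs()['opening']);delta([.5178,-.0188,.14])
E
```

```text
0.5685757744927531
t 11.125 yaw 57.36 tcp [0.4279 0.1758 0.005 ] delta cm [-11.53  18.08 -13.5 ]
```

>>> play_rows([
  {"tx": 0,"ty": 0,"tz": -4,"rx": 0,"ry": 0,"rz": 0,"fingers": 0.3},
  {"tx": 0,"ty": 0,"tz": -9,"rx": 0,"ry": 0,"rz": -5,"fingers": 0.3},
  {"tx": -3,"ty": 4,"tz": -13,"rx": 0,"ry": 0,"rz": -15,"fingers": 0.3},
  {"tx": -5,"ty": 8,"tz": -13.5,"rx": 0,"ry": 0,"rz": -25,"fingers": 0.3},
  {"tx": -8,"ty": 12,"tz": -13.5,"rx": 0,"ry": 0,"rz": -35,"fingers": 0.3},
  {"tx": -10,"ty": 16,"tz": -13.5,"rx": 0,"ry": 0,"rz": -45,"fingers": 0.3},
  {"tx": -11.5,"ty": 18.1,"tz": -13.5,"rx": 0,"ry": 0,"rz": -55,"fingers": 0.3},
  {"tx": -11.5,"ty": 18.1,"tz": -13.5,"rx": 0,"ry": 0,"rz": -65,"fingers": 0.3},
  {"tx": -11.5,"ty": 18.1,"tz": -13.5,"rx": 0,"ry": 0,"rz": -75,"fingers": 0.3},
  {"tx": -11.5,"ty": 18.1,"tz": -13.5,"rx": 0,"ry": 0,"rz": -81.1,"fingers": 0.3},
  {"tx": -11.5,"ty": 18.1,"tz": -13.5,"rx": 0,"ry": 0,"rz": -81.1,"fingers": 0.3},
  {"tx": -11.5,"ty": 18.1,"tz": -13.5,"rx": 0,"ry": 0,"rz": -81.1,"fingers": 0.3},
])

```text
time: 12.62
tcp_pos: [0.5177, -0.0187, 0.1394]
orientation: [-0.0, 0.355, 0.935, 0.0]
contact_force: [0.3, 0.3, -2.1]
opening: 0.569
grasp_force: 63.3
```

```bash
python3 - <<'E'
from h import *
grab('wrist','wb2')
delta([.5178,-.0188,.057])
im=cv2.imread('pics/wb2.png')
cv2.imwrite('pics/wb2b.png',cv2.resize(im[110:380,100:460],(800,600),interpolation=cv2.INTER_CUBIC))
E
```

```text
t 12.675 yaw 138.38 tcp [ 0.5177 -0.0187  0.1393] delta cm [-0.01  0.    8.23]
```

View pics/wb2b.png

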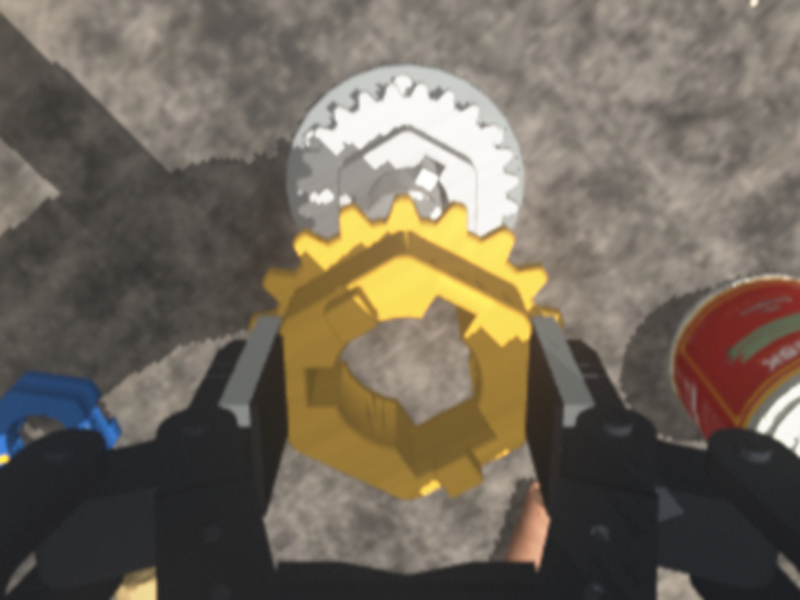

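The brass part is held with its wide slot to the lower right, and the hex corners are at (406,257) and (410,499). The hub with steel home is behind it, plate spanning x 287 to 523. I work out the in-hand offset next.

```bash
python3 - <<'E'
from h import *
k=2.2222
P=lambda u,v,z: onz('wb2',100+u/k,110+v/k,z)
o=env.get_obs();T=rot(o['orientation']);t=o['tcp_pos']
zt=t[2]+.015
rel=lambda X:(1000*T.T@(X-t)).round(2)
a,b=P(406,257,zt),P(410,499,zt);print(rel(a),rel(b),rel((a+b)/2),np.linalg.norm(a-b))
l,r=P(287,185,.006),P(523,185,.006);tp=P(404,64,.006);print('hub',(l+r)/2,tp+T[:,0]*-.048, rel((l+r)/2),rel(tp)[0]-48)
E
```

```text
[ 27.03   0.07 -15.  ] [-28.4    0.85 -15.  ] [ -0.69   0.46 -15.  ] 0.055440067494908006
hub [ 0.51668253 -0.01827665  0.006     ] [ 0.51674797 -0.01871594  0.00599641] [  1.06  -0.35 133.35] 0.7199999999999989
```

>>> play_rows([
  {"tx": 0.1,"ty": 0,"tz": 4,"rx": 0,"ry": 0,"rz": 0,"fingers": 0.3},
  {"tx": 0.1,"ty": 0,"tz": 6,"rx": 0,"ry": 0,"rz": 0,"fingers": 0.3},
  {"tx": 0.1,"ty": 0,"tz": 7.2,"rx": 0,"ry": 0,"rz": 0,"fingers": 0.3},
  {"tx": 0.1,"ty": 0,"tz": 8,"rx": 0,"ry": 0,"rz": 0,"fingers": 0.3},
  {"tx": 0.1,"ty": 0,"tz": 8.2,"rx": 0,"ry": 0,"rz": 0,"fingers": 0.3},
  {"tx": 0.1,"ty": 0,"tz": 8.2,"rx": 0,"ry": 0,"rz": 0,"fingers": 0.3},
])

```text
time: 13.42
tcp_pos: [0.5176, -0.0182, 0.0577]
orientation: [0.0, 0.355, 0.935, 0.0]
contact_force: [0.5, 0.2, -1.8]
opening: 0.567
grasp_force: 63.3
```

>>> play_rows([
  {"tx": 0,"ty": 0,"tz": 0.6,"rx": 0,"ry": 0,"rz": 0,"fingers": 0.3},
  {"tx": 0,"ty": 0,"tz": 1.0,"rx": 0,"ry": 0,"rz": 0,"fingers": 0.3},
  {"tx": 0,"ty": 0,"tz": 1.0,"rx": 0,"ry": 0,"rz": 0,"fingers": 0.3},
])

```text
time: 13.8
tcp_pos: [0.5169, -0.0181, 0.047]
orientation: [-0.0, 0.355, 0.935, -0.0]
contact_force: [0.2, 0.5, -1.4]
opening: 0.566
grasp_force: 63.5
```

>>> play_rows([
  {"tx": 0,"ty": 0,"tz": 0.4,"rx": 0,"ry": 0,"rz": 0,"fingers": 0.3},
  {"tx": 0,"ty": 0,"tz": 0.7,"rx": 0,"ry": 0,"rz": 0,"fingers": 0.3},
  {"tx": 0,"ty": 0,"tz": 0.7,"rx": 0,"ry": 0,"rz": 0,"fingers": 0.3},
])

```text
time: 14.18
tcp_pos: [0.5169, -0.0181, 0.04]
orientation: [-0.0, 0.355, 0.935, -0.0]
contact_force: [-0.0, 0.6, -2.2]
opening: 0.57
grasp_force: 63.5
```

>>> play_rows([
  {"tx": 0,"ty": 0,"tz": 0,"rx": 0,"ry": 0,"rz": 0,"fingers": 0.7},
  {"tx": 0,"ty": 0,"tz": 0,"rx": 0,"ry": 0,"rz": 0,"fingers": 0.9},
  {"tx": 0,"ty": 0,"tz": 0,"rx": 0,"ry": 0,"rz": 0,"fingers": 0.9},
  {"tx": 0,"ty": 0,"tz": -3,"rx": 0,"ry": 0,"rz": 0,"fingers": 0.9},
  {"tx": 0,"ty": 0,"tz": -8,"rx": 0,"ry": 0,"rz": 0,"fingers": 0.9},
  {"tx": 0,"ty": 0,"tz": -11,"rx": 0,"ry": 0,"rz": 0,"fingers": 0.9},
  {"tx": 0,"ty": 0,"tz": -11,"rx": 0,"ry": 0,"rz": 0,"fingers": 0.9},
])

```text
time: 15.05
tcp_pos: [0.5193, -0.0184, 0.1531]
orientation: [0.003, 0.355, 0.935, 0.001]
contact_force: [0.8, 0.9, -0.2]
opening: 0.896
grasp_force: 0.0
```

```bash
python3 - <<'E'
from h import *
grab('wrist','wk2');delta([.4955,-.2113,.15])
E
```

```text
t 15.1 yaw 138.46 tcp [ 0.5179 -0.0183  0.1515] delta cm [-11.13 -15.93   0.15]
```

>>> play_rows([
  {"tx": -11.1,"ty": -15.9,"tz": 0,"rx": 0,"ry": 0,"rz": -10,"fingers": 0.9},
  {"tx": -11.1,"ty": -15.9,"tz": 0,"rx": 0,"ry": 0,"rz": -20,"fingers": 0.9},
  {"tx": -11.1,"ty": -15.9,"tz": 0,"rx": 0,"ry": 0,"rz": -20,"fingers": 0.9},
  {"tx": -11.1,"ty": -15.9,"tz": 0,"rx": 0,"ry": 0,"rz": -20,"fingers": 0.9},
  {"tx": -11.1,"ty": -15.9,"tz": 0,"rx": 0,"ry": 0,"rz": -20,"fingers": 0.9},
])

```text
time: 15.72
tcp_pos: [0.4938, -0.2111, 0.1489]
orientation: [-0.001, 0.188, 0.982, 0.001]
contact_force: [0.2, 0.5, -0.5]
opening: 0.902
grasp_force: 0.0
```

```bash
python3 - <<'E'
from h import *
grab('wrist','wc');delta([.4955,-.2113,.15])
blobs('wc',(22,120,120),(34,255,255),zs=.018)
a=[cv2.imread(f'pics/{f}.png') for f in('wc','wk2')]
cv2.imwrite('pics/cc.png',cv2.resize(np.hstack([a[0][130:290,190:350],a[1][130:290,200:360]]),(800,400),interpolation=cv2.INTER_CUBIC))
E
```

```text
t 15.775 yaw 158.38 tcp [ 0.4939 -0.2099  0.1491] delta cm [-0.2  -0.07 -0.09]
wc [525.8 103.1] 274 [50 18] [0.4949 0.0014 0.018 ]
wc [551.8 114.8] 235 [18 18] [0.5121 0.0197 0.018 ]
wc [517.7 145.7] 872 [35 70] [ 0.527  -0.0106  0.018 ]
wc [493.2 120.9] 45 [8 8] [ 0.4991 -0.0259  0.018 ]
wc [485.5 134.5] 33 [7 7] [ 0.5077 -0.034   0.018 ]
wc [482.  149.9] 8 [4 4] [ 0.5193 -0.0393  0.018 ]
wc [550.9 167.4] 190 [20 21] [0.5563 0.0128 0.018 ]
wc [490.4 165.7] 94 [15 18] [ 0.5355 -0.0353  0.018 ]
wc [532.5 162. ] 24 [6 5] [ 0.5457 -0.0012  0.018 ]
wc [505.1 178.2] 41 [9 6] [ 0.5511 -0.0256  0.018 ]
wc [516.3 180.5] 27 [6 6] [ 0.5568 -0.0169  0.018 ]
wc [ 23.7 216.2] 1383 [57 49] [ 0.4252 -0.4347  0.018 ]
wc [306.5 197.5] 16 [8 2] [ 0.5034 -0.192   0.018 ]
```

View pics/cc.png

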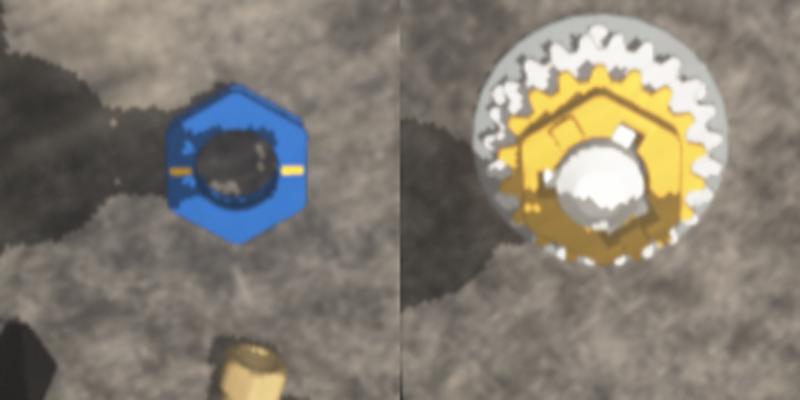

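Left: collar marks at (180,171) and (292,170), hex corners at (237,91) and (238,245). Right: brass sits home on the steel with its slots on the splines.

```bash
python3 - <<'E'
from h import *
P=lambda u,v,z: onz('wc',190+u/2.5,130+v/2.5,z)
an=lambda d: np.degrees(np.arctan2(d[1],d[0])).round(1)
a,b,c,d=P(180,171,.018),P(292,170,.018),P(237,91,.018),P(238,245,.018)
l,r=P(166,171,.018),P(307,171,.018)
print('marks',(a+b)/2,an(b-a),'corners',(c+d)/2,np.linalg.norm(c-d),an(c-d),'flats',(l+r)/2,np.linalg.norm(l-r))
m=((c+d)/2*.5+(l+r)/4+(a+b)/4);delta([m[0],m[1],.005])
E
```

```text
marks [ 0.49674924 -0.21039     0.018     ] 68.7 corners [ 0.49686472 -0.20985486  0.018     ] 0.056653665738230725 158.7 flats [ 0.49698758 -0.21028983  0.018     ] 0.049961211649167614
t 15.775 yaw 158.38 tcp [ 0.4939 -0.2099  0.1491] delta cm [-27.29  -0.55  14.34]
```

>>> play_rows([
  {"tx": -0.3,"ty": 0.1,"tz": 6,"rx": 0,"ry": 0,"rz": 0,"fingers": 0.9},
  {"tx": -0.3,"ty": 0.1,"tz": 11,"rx": 0,"ry": 0,"rz": 0,"fingers": 0.9},
  {"tx": -0.3,"ty": 0.1,"tz": 14,"rx": 0,"ry": 0,"rz": 0,"fingers": 0.8},
  {"tx": -0.3,"ty": 0.1,"tz": 14.4,"rx": 0,"ry": 0,"rz": 0,"fingers": 0.7},
  {"tx": -0.3,"ty": 0.1,"tz": 14.4,"rx": 0,"ry": 0,"rz": 0,"fingers": 0.5},
  {"tx": -0.3,"ty": 0.1,"tz": 14.4,"rx": 0,"ry": 0,"rz": 0,"fingers": 0.3},
  {"tx": -0.3,"ty": 0.1,"tz": 14.4,"rx": 0,"ry": 0,"rz": 0,"fingers": 0.3},
  {"tx": -0.3,"ty": 0.1,"tz": 14.4,"rx": 0,"ry": 0,"rz": 0,"fingers": 0.3},
])

```text
time: 16.77
tcp_pos: [0.4984, -0.2112, 0.0071]
orientation: [0.001, 0.187, 0.982, -0.0]
contact_force: [-0.5, 0.4, -1.0]
opening: 0.566
grasp_force: 62.1
```

```bash
python3 - <<'E'
from h import *
print(env.get_obs()['opening']);delta([.5173,-.0185,.14])
E
```

```text
0.5660967338596282
t 16.775 yaw 158.45 tcp [ 0.4984 -0.2112  0.0071] delta cm [  5.3   18.62 -13.3 ]
```

>>> play_rows([
  {"tx": 0,"ty": 0,"tz": -4,"rx": 0,"ry": 0,"rz": 0,"fingers": 0.3},
  {"tx": 0,"ty": 0,"tz": -9,"rx": 0,"ry": 0,"rz": 5,"fingers": 0.3},
  {"tx": 1,"ty": 4,"tz": -13,"rx": 0,"ry": 0,"rz": 15,"fingers": 0.3},
  {"tx": 2,"ty": 8,"tz": -13.3,"rx": 0,"ry": 0,"rz": 25,"fingers": 0.3},
  {"tx": 3,"ty": 12,"tz": -13.3,"rx": 0,"ry": 0,"rz": 35,"fingers": 0.3},
  {"tx": 4,"ty": 16,"tz": -13.3,"rx": 0,"ry": 0,"rz": 45,"fingers": 0.3},
  {"tx": 5.3,"ty": 18.6,"tz": -13.3,"rx": 0,"ry": 0,"rz": 55,"fingers": 0.3},
  {"tx": 5.3,"ty": 18.6,"tz": -13.3,"rx": 0,"ry": 0,"rz": 65,"fingers": 0.3},
  {"tx": 5.3,"ty": 18.6,"tz": -13.3,"rx": 0,"ry": 0,"rz": 75,"fingers": 0.3},
  {"tx": 5.3,"ty": 18.6,"tz": -13.3,"rx": 0,"ry": 0,"rz": 80,"fingers": 0.3},
  {"tx": 5.3,"ty": 18.6,"tz": -13.3,"rx": 0,"ry": 0,"rz": 80,"fingers": 0.3},
  {"tx": 5.3,"ty": 18.6,"tz": -13.3,"rx": 0,"ry": 0,"rz": 80,"fingers": 0.3},
])

```text
time: 18.27
tcp_pos: [0.5168, -0.0186, 0.1394]
orientation: [0.0, 0.774, 0.633, 0.0]
contact_force: [-0.0, -0.2, -0.4]
opening: 0.562
grasp_force: 62.7
```

```bash
python3 - <<'E'
from h import *
grab('wrist','wb3')
delta([.5173,-.0185,.08])
im=cv2.imread('pics/wb3.png')
cv2.imwrite('pics/wb3b.png',cv2.resize(im[110:380,100:460],(800,600),interpolation=cv2.INTER_CUBIC))
E
```

```text
t 18.325 yaw 78.51 tcp [ 0.5168 -0.0186  0.1394] delta cm [0.02 0.04 5.94]
```

View pics/wb3b.png

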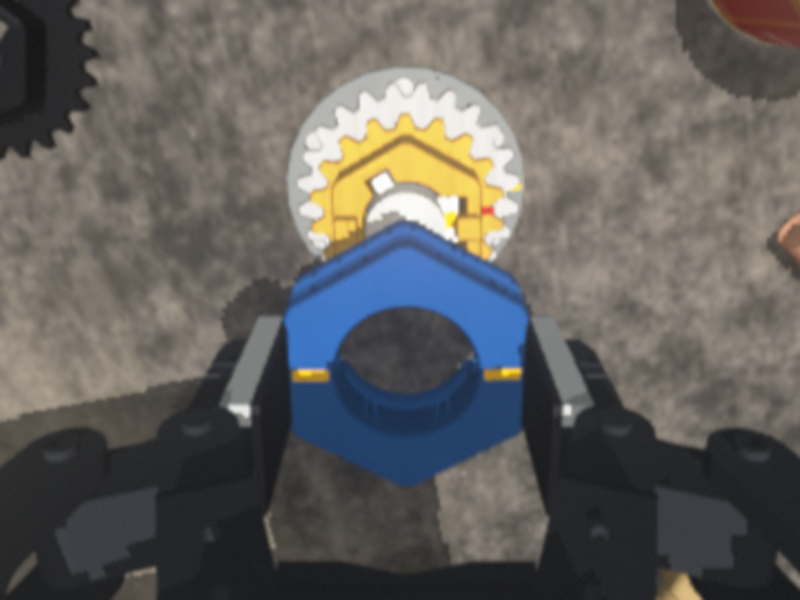

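Held collar: marks at (310,375) and (503,374), lower corner (407,487). The brass dogs at (345,226) and (468,228) lie parallel to them, and the hub plate spans x 288 to 523 with its top at 68.

```bash
python3 - <<'E'
from h import *
k=2.2222
P=lambda u,v,z: onz('wb3',100+u/k,110+v/k,z)
o=env.get_obs();T=rot(o['orientation']);t=o['tcp_pos']
rel=lambda X:(1000*T.T@(X-t)).round(2)
zt=t[2]+.0115
m=(P(310,375,zt)+P(503,374,zt))/2;print('marks',rel(m),'lower corner',rel(P(407,487,zt)),rel(P(406,240,zt)))
l,r=P(288,185,.006),P(523,185,.006);tp=P(404,68,.006);print('hub',rel((l+r)/2),rel(tp)[0]-48)
d=P(345,226,.060),P(468,228,.060);print('dogs',rel(d[0]),rel(d[1]),rel((d[0]+d[1])/2))
E
```

```text
marks [ -0.4   0.  -11.5] lower corner [-28.19   0.1  -11.5 ] [ 29.2   -0.07 -11.5 ]
hub [  0.96  -0.21 133.39] -0.8699999999999974
dogs [  1.72 -20.05  79.38] [ 0.99 20.31 79.39] [ 1.36  0.13 79.39]
```

>>> play_rows([
  {"tx": 0.05,"ty": 0.05,"tz": 4,"rx": 0,"ry": 0,"rz": 0,"fingers": 0.3},
  {"tx": 0.05,"ty": 0.05,"tz": 6,"rx": 0,"ry": 0,"rz": 0,"fingers": 0.3},
  {"tx": 0.05,"ty": 0.05,"tz": 7,"rx": 0,"ry": 0,"rz": 0,"fingers": 0.3},
  {"tx": 0.05,"ty": 0.05,"tz": 7.3,"rx": 0,"ry": 0,"rz": 0,"fingers": 0.3},
  {"tx": 0.05,"ty": 0.05,"tz": 7.3,"rx": 0,"ry": 0,"rz": 0,"fingers": 0.3},
])

```text
time: 18.95
tcp_pos: [0.5181, -0.0182, 0.0667]
orientation: [0.0, 0.775, 0.632, 0.0]
contact_force: [0.3, -0.7, -1.5]
opening: 0.562
grasp_force: 62.6
```

>>> play_rows([
  {"tx": 0,"ty": 0,"tz": 0.3,"rx": 0,"ry": 0,"rz": 0,"fingers": 0.3},
  {"tx": 0,"ty": 0,"tz": 0.5,"rx": 0,"ry": 0,"rz": 0,"fingers": 0.3},
  {"tx": 0,"ty": 0,"tz": 0.5,"rx": 0,"ry": 0,"rz": 0,"fingers": 0.3},
])

```text
time: 19.32
tcp_pos: [0.5175, -0.0181, 0.0614]
orientation: [0.0, 0.775, 0.632, 0.0]
contact_force: [0.5, 0.2, -0.3]
opening: 0.56
grasp_force: 62.6
```

>>> play_rows([
  {"tx": 0,"ty": 0,"tz": 0,"rx": 0,"ry": 0,"rz": 0,"fingers": 0.7},
  {"tx": 0,"ty": 0,"tz": 0,"rx": 0,"ry": 0,"rz": 0,"fingers": 0.9},
  {"tx": 0,"ty": 0,"tz": 0,"rx": 0,"ry": 0,"rz": 0,"fingers": 0.9},
  {"tx": 0,"ty": 0,"tz": -3,"rx": 0,"ry": 0,"rz": 0,"fingers": 0.9},
  {"tx": 0,"ty": 0,"tz": -7,"rx": 0,"ry": 0,"rz": 0,"fingers": 0.9},
  {"tx": 0,"ty": 0,"tz": -9,"rx": 0,"ry": 0,"rz": 0,"fingers": 0.9},
  {"tx": 0,"ty": 0,"tz": -9,"rx": 0,"ry": 0,"rz": 0,"fingers": 0.9},
])

```text
time: 20.2
tcp_pos: [0.519, -0.0182, 0.153]
orientation: [0.002, 0.775, 0.632, 0.002]
contact_force: [0.5, -0.1, -0.2]
opening: 0.902
grasp_force: 0.0
```

```bash
python3 - <<'E'
from h import *
grab('wrist','wf');grab('scene','sf')
def marks(f):
    im=cv2.imread(f'pics/{f}.png');m=cv2.inRange(cv2.cvtColor(im,cv2.COLOR_BGR2HSV),(20,100,100),(34,255,255))
    n,l,s,c=cv2.connectedComponentsWithStats(m)
    return [(c[i].round(1),s[i,4]) for i in range(1,n) if 200<c[i][0]<360 and 130<c[i][1]<330 and s[i,4]>4]
print(marks('wf'))
for d in(.0,.006): 
    x=np.array([np.cos(np.radians(-11.6)),np.sin(np.radians(-11.6)),0])*.0195
    c=np.array([.5177,-.0187,.072+d]); print(d,proj('wf',c+x),proj('wf',c-x),proj('sf',c))
im=cv2.imread('pics/sf.png');m=cv2.inRange(cv2.cvtColor(im,cv2.COLOR_BGR2HSV),(100,120,40),(125,255,255))[150:280,280:370]
ys,xs=np.nonzero(m);print('blue in scene',xs.min()+280,xs.max()+280,ys.min()+150,ys.max()+150)
for d in(0,.006):
    H=[[.5177+.0289*np.cos(a),-.0187+.0289*np.sin(a),z+d] for a in np.radians(18.4+60*np.arange(6)) for z in(.054,.072)]
    p=np.array([proj('sf',h) for h in H]);print(d,p.min(0),p.max(0))
E
```

```text
[(array([279.3, 175.5]), np.int32(682)), (array([327.5, 191. ]), np.int32(10)), (array([243. , 207.2]), np.int32(32)), (array([317.1, 206.2]), np.int32(27)), (array([253.3, 214. ]), np.int32(29)), (array([306.7, 213. ]), np.int32(29))]
0.0 [307.23201858 214.10682344] [254.22043952 214.19545022] [326.32821894 210.23397669]
0.006 [307.88147671 216.8124494 ] [253.55550472 216.90507889] [326.39889023 208.03268754]
blue in scene 316 369 179 220
0 [315.12430292 205.4844227 ] [337.26046724 221.85457603]
0.006 [315.1714642  203.32006854] [337.35351135 219.64365709]
```

The collar marks sit at (253,214) and (307,213), matching the prediction for flush at (254,214) and (307,214). If it were resting on the dogs, row 217 would be expected. I'm handing in.

```bash
python3 -c "
from cell import env
print(env.finish_job())"
```

```text
the job is handed in; nothing more can be done
None
```

The hub is rebuilt and handed in at about 20 s of the 67 s allowed: steel sprocket, then brass, then the collar, all home by my camera checks and with no bystander touched; `finish_job()` returned no verdict.

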